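Unlock the pedal press and seat the connector

ROBOT

A 6-joint arm with a two-finger parallel gripper is mounted at the origin on a cart in front of the work surface, level with it; the furniture and walls round the work are solid. World frame = base frame: x ahead of the robot, y to its left, z up, the work surface at z = 0. Lengths are in m, angles in degrees, forces in N, time in s.
With the tool pointing down it reaches from about 0.275 to 0.725 m from the base axis. Payload 5.6 kg.
Tool frame: the origin (TCP) lies at the very end of the fingers, on their centre line; the grasp point (between the pads) lies 19 mm behind it; z points along the fingers, y is the line along which they close (so a half turn about z gives the same grasp; the last joint's range is limited). The gripper opens to 85 mm and grips with 20 to 120 N. Pads are 22 mm wide; open, the fingers measure 114 mm over their backs; the gripper's body (76 mm by 85 mm) begins 54 mm behind the grasp point. The pads swing forward as they close: fully open they stand 13 mm farther back than shut.
Start: joints at [-57.662, 14.616, 6.199, 0, -81.583, -16.306], TCP at [0.152, -0.529, 0.231] pointing down, gripper open.
Joint ranges: [-168.99, 168.99], [-69.2, 112.95], [-62.41, 85.93], [-164.36, 98.24], [-168.68, -3.75], [-174.98, 174.98]. Speed limits (degrees/s): [147.25, 147.25, 180, 180, 180, 180].

INTERFACE

Orientations are given as [roll, pitch, yaw] about the fixed x, y, z axes, in that order (R = Rz(yaw) Ry(pitch) Rx(roll)).
In Python, from workcell import bot gives the robot as it stands.
- The arm moves only by the tool jog_arm, called after "Call:" as name(argument=value, ...), one argument or row to a line, values as JSON. Schema: {"type":"object","properties":{"moves":{"type":"array","items":{"type":"object","properties":{"sx":{"type":"number"},"sy":{"type":"number"},"sz":{"type":"number"},"drx":{"type":"number"},"dry":{"type":"number"},"drz":{"type":"number"}},"additionalProperties":false},"minItems":1,"maxItems":10},"aperture":{"type":"number"},"grip_force":{"type":"number"},"only":{"type":"string"},"quiet":{"type":"boolean"},"lines":{"type":"string"}},"required":["moves"],"additionalProperties":false}. moves is a list of rows, 1 to 10 of them, each an object with the fields sx, sy, sz (the shift in fractions of the full range, 1 being 800 mm), drx, dry, drz (a rotation vector in normalised numbers (1 is 90 degrees)); a field left out counts as zero; each row is the pose to reach, as a shift and turn from the pose commanded when the call began, along the tool's axes at that moment; what a row does not reach only later rows make up. A row lasts 1/10 s, in which the tool goes at most 0.05 m and 8.59 degrees, less where a joint would pass 70% of its speed; a pose out of reach is approached as far as the arm can. aperture is the finger opening in m, set as the call begins (left out keeps the last). The fingers move at their own pace and stop on an object; grip_force is the grip in N (left out, the last holds). Time passes only in rows, so rows that do not move let the fingers close. The tool returns the time, the measured TCP pose, the force, the opening and the grip force at its end. only (a regular expression) keeps the lines of the reply that match it, lines (a string "A,B") keeps lines A to B, and quiet returns only ok. Shift and turn numbers lie between -1 and 1, and a call with a number outside is refused. Input that does not fit is refused with a message, and nothing moves.
- bot.sense(): the state, without advancing time (a new reading comes with each control period).
- bot.read_camera(name): name is "side" or "top"; returns (picture, depth): 480x640x3 uint8, red, green, blue; 480x640 float32, m along the optical axis (not along the pixel's ray), 0 where there is no reading.
- bot.calibration(name): a dict with "fx", "fy", "cx", "cy" (pixels), "rvec" (rotation vector, rad) and "tvec" (3), from world to camera coordinates, as OpenCV has them. Camera axes: x right, y down, z forward; pixel columns grow to the right and rows downward; lengths in m; the calibration is good to about 2 mm. A picture is of the moment at which its call begins. calibration takes no time and is no camera call.
- bot.job_done(): hands the job in; it is judged then, once.
The state is a dict: "time": time; "q": joint angles; "dq": joint speeds; "joint_torque": joint torques, N m; "tcp_pos": TCP position; "tool_rot": TCP orientation; "ft_force": force on the tool from outside, world axes, zero at the start; "torque": the same for the moment, N m; "opening": finger opening in m; "gripper_force": force on a finger pad.
Only numpy, scipy, OpenCV 4.12 (cv2) and the standard library are available. Lean on these libraries where they do the work, as an engineer would, in place of code of your own. Each camera call takes 0.05 s, during which the arm holds its last target. There are 200 camera calls.

TASK

The small pedal press is locked by a flat steel link that hangs over the rod hook at its side and also loops round the pin on the pedal's edge. Lift the link up off the hook and lay it in the grey tray, then push the pedal down to its stop so that the ram seats the white connector fully in the board, and let the pedal come all the way up again. Leave the heatsink, the tip box and the roll of tape where they are.

Things in the scene. Friction and masses are not known exactly. Their poses are not given: they have to be found in the camera images.
- press: Fixed grey pedal press, base plate 320 x 130 x 12 mm. Origin on the bench under the frame; x points from the pedal (front, -x) to the column, y to the hook's side, z up. Pedal hinge axis along y at x = 10, z = 60 mm. Column and head fill x = 30 to 130, y = -36 to 36 mm, up to z = 140 mm; apart from the link nothing else is higher than 127 mm.
- hook_tip (a point): Top of the hook's upturned end, at (-59, 97, 127) mm in the press frame, 6 mm above the hook's level part on which the link hangs. The hook is a bent steel rod 8 mm thick: it rises at (-22, 54), turns to -x at z = 117 mm, then runs level to +y at x = -59 mm from y = 54 to 97 mm.
- pedal (a joint): Pedal hinge, rad: 0 = up (rest, front end raised by 0.20 rad), 0.40 = down on its stop (front end lowered by 0.20 rad). A spring pushes it up: about 3 N at the pad at first, about 10 N at the stop including the connector. With the link on it is blocked about half way, before the connector is seated.
- pedal_pad (a point): Centre of the top of the ribbed black rubber pad (55 x 60 mm) near the front end of the steel pedal (66 mm wide, 170 mm long); 145 mm from the hinge, about 97 mm high when up and 39 mm when down. The point moves with the pedal; the pad can be pushed straight down.
- connector (a joint): How far the white connector (12 x 40 x 12 mm, under the ram) has been pushed into the board, m: about 0 = standing proud, 0.006 = fully seated. Only the ram, driven down by the pedal, pushes it; it moves in the last third of the pedal's travel and stays where it is pushed.
- link: Loose flat steel link, about 120 g, 8 mm thick (y), 44 wide (x), 116 tall (z). Origin at the centre of its top tab (30 wide, 34 tall), the place to grip, free on both sides. Window 26 wide, from 25 to 89 mm below the origin; lower end 99 below. Hook and pedal pin pass through the window: raise it over 6 but under 13 mm, then shift it 40 mm or more to the press's +y to clear both.
- tray: Fixed open grey tray, 130 (x) x 180 (y) x 24 mm outside, walls and floor 4 to 5 mm. Origin at the centre of its underside; y along its long side.
- heatsink: Loose finned heatsink, 50 x 60 x 30 mm, a bystander. Origin at the centre of its underside.
- tip_box: Loose small dark box with five copper-coloured tips, 36 x 68 x 30 mm, a bystander. Origin at the centre of its underside.
- tape: Loose roll of tape lying flat, 64 mm wide, 19 mm high, a bystander. Origin at the centre of its underside.
- pin_end (a point): Outer end of the steel pin on the pedal's +y edge, at y = 102 mm in the press frame; the pin is level, 8 mm thick, 70 mm from the hinge, and 74 mm high while the pedal is up. It moves with the pedal and passes through the link's window.

How it is judged:
By the outcome, as a careful person would: the job done as asked, in the order asked, and still so for the second after the job is handed in, with the robot touching nothing.
It also fails if it takes over 54 s, if anything falls off the work surface, if the arm or the gripper's body presses on something with over 40 N, if the wrist force passes 120 N, or if a joint passes its speed limit or range.

## Working session

There is one attempt and no reset: what is moved stays moved. The work goes in short steps, Python scripts to look and compute and a tool call to move; the robot and the scene stay as the last step left them, time stands still between calls to the robot, and variables do not carry over. Pictures are saved under pics/ and viewed, at most 10 in all, crops included, and the job is handed in when it is done.

```bash
ls; mkdir -p pics; cat > h.py <<'E'
import numpy as np, cv2
from workcell import bot
def snap(n,f):
    im,d=bot.read_camera(n); cv2.imwrite(f'pics/{f}.png',im[:,:,::-1]); np.save(f'pics/{f}.npy',d); return im,d
def cam(n):
    c=bot.calibration(n); R=cv2.Rodrigues(np.array(c['rvec'],float))[0]; return c,R,np.array(c['tvec'],float).ravel()
def ray(n,u,v,z):
    c,R,t=cam(n); o=-R.T@t; d=R.T@np.array([(u-c['cx'])/c['fx'],(v-c['cy'])/c['fy'],1]); return o+d*(z-o[2])/d[2]
def cloud(n,d):
    c,R,t=cam(n); v,u=np.mgrid[:480,:640]
    P=np.stack([(u-c['cx'])/c['fx']*d,(v-c['cy'])/c['fy']*d,d],-1); return (P-t)@R
def proj(n,p):
    c,R,t=cam(n); q=R@np.array(p)+t; return c['fx']*q[0]/q[2]+c['cx'],c['fy']*q[1]/q[2]+c['cy']
E
python3 - <<'E'
from h import *
for n in('top','side'):
    snap(n,n+'0'); c,R,t=cam(n); print(n,-R.T@t,c['fx'])
s=bot.sense();print(s)
E
```

```text
pics
workcell.py
top [0.36444024 0.01146595 1.2056371 ] 589.4786112205156
side [0.24022353 0.86813799 0.84663018] 550.1263251181093
{'time': 0.1, 'q': array([-5.76624188e+01,  1.46494590e+01,  6.13819659e+00, -2.30240675e-02,
       -8.15827653e+01, -1.63078890e+01]), 'dq': array([-0.06831735, -0.07770355,  0.14950264,  0.10343662, -0.0006578 ,
       -0.09439636]), 'joint_torque': array([-2.88413386e-03, -3.87601662e+01,  2.38473952e+01,  5.37797749e+00,
       -3.80818019e-03, -1.08667822e-05]), 'tcp_pos': array([ 0.15181451, -0.52817781,  0.2304919 ]), 'tool_rot': array([ 1.79903361e+02, -4.54866884e-03, -1.63973693e+02]), 'ft_force': array([0.03320684, 0.09833461, 0.28819704]), 'torque': array([-0.0410257 ,  0.03225854, -0.00383074]), 'gripper_force': 0.0, 'opening': 0.08553662145268764}
```

View pics/top0.png

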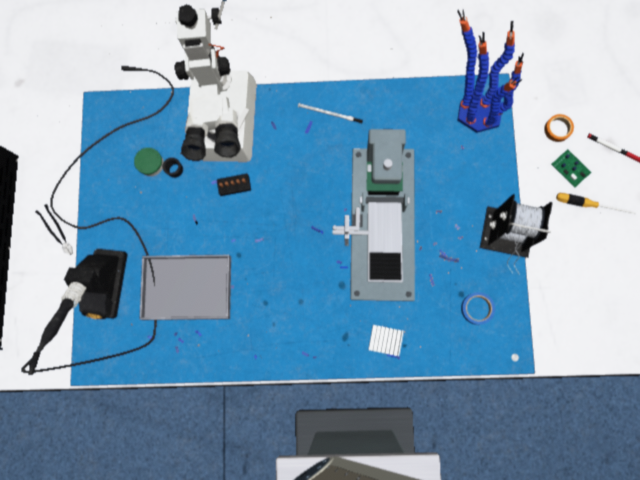

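View pics/side0.png

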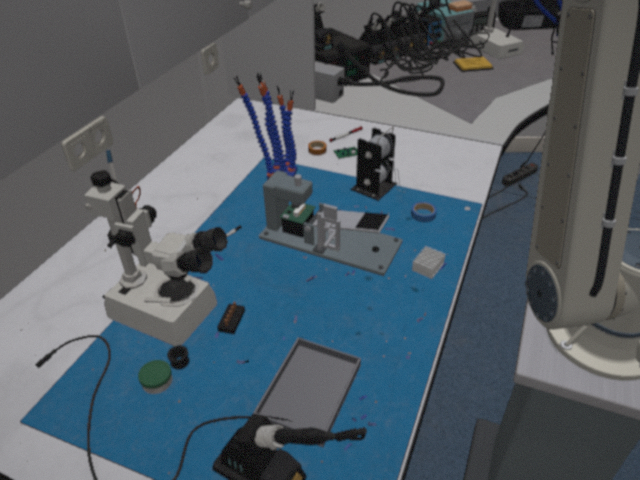

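The top view shows the press around (385,225), pedal toward the bottom (robot side), and the link/hook at (348,230). The tray is at (186,287), heatsink (386,340), tape (477,308), tip box (234,184). The side view confirms the link is upright on the hook at (328,228).

```bash
python3 - <<'E'
from h import *
im=cv2.imread('pics/top0.png'); d=np.load('pics/top0.npy'); P=cloud('top',d)
def rect(m,name):
    m=m.astype(np.uint8); n,l,s,c=cv2.connectedComponentsWithStats(m)
    k=1+np.argmax(s[1:,4]); m=l==k; pts=P[m][:,:2].astype(np.float32)
    r=cv2.minAreaRect(pts); print(name,m.sum(),'c',np.round(r[0],4),'size',np.round(r[1],4),'ang',round(r[2],2),'z',np.median(P[m][:,2]).round(4)); return m
Z=P[...,2]
roi=np.zeros(Z.shape,bool); roi[120:305,325:425]=1
rect(roi&(Z>.133)&(Z<.15),'col')
rect(roi&(Z>.006),'press all')
b=roi&(Z>.004)&(Z<.02); rect(b,'base')
hsv=cv2.cvtColor(im,cv2.COLOR_BGR2HSV)
t=np.zeros_like(roi); t[245:330,130:240]=1
rect(t&(hsv[...,1]<90),'tray')
l=np.zeros_like(roi); l[205:250,325:366]=1
rect(l&(Z>.1),'hook+link'); rect(l&(Z>.135),'link')
# pad
p=roi&(hsv[...,2]<60); p[:245]=0; rect(p,'pad')
cv2.imwrite('pics/z1.png',np.hstack([cv2.resize(im[200:260,320:410],(540,360),interpolation=2)]))
for v in range(214,246,2): print(v,(Z[v,328:368:2]*1000).astype(int))
ims=cv2.imread('pics/side0.png'); cv2.imwrite('pics/z2.png',cv2.resize(ims[170:280,250:410],(800,550),interpolation=2))
E
```

```text
col 1541 c [ 0.7184 -0.0762] size [0.0684 0.0997] ang 86.84 z 0.1399
press all 10545 c [ 0.5887 -0.0511] size [0.1671 0.4547] ang 86.92 z 0.0641
base 4662 c [ 0.6161 -0.0703] size [0.1348 0.3239] ang 87.41 z 0.012
tray 5708 c [0.4709 0.2171] size [0.4354 0.1577] ang 82.53 z 0.0043
hook+link 290 c [0.4964 0.0186] size [0.0505 0.2595] ang 82.07 z 0.1218
link 77 c [0.4816 0.0081] size [0.0055 0.2343] ang 87.9 z 0.1621
pad 738 c [ 0.4477 -0.0469] size [0.0647 0.1927] ang 73.53 z 0.0954
214 [  0   2  -1  -3  -3   0   0   0   1   0   1   1  17  15 120 119  16  18
   9  12]
216 [  1   0  -1   3  -1   0  -1  -2   2 164 159   1  20  14 122 121  17  18
  13  13]
218 [  1   0  -1   0   0  -1   0   1   2 160 160  -1  16  18 118 123  23  12
  15  15]
220 [  0   1  -1   2   1   1   0  -2   1 161 162   0  18  19 120 123  19  15
  14  12]
222 [  2   0   0   2  -1  -2  -4  -3   0 162 163   2  18  16 119 114  21  19
   9  10]
224 [  0  -1  -7  -1   0  -3   2  -1   2 158 163  -1  13  20 121 121  20  18
  12  10]
226 [ -1   0 121 127 122 123 120 123 119 164 158 121 122 117 119 120  10  14
  15  13]
228 [  0   2   0 126 121 120 121 118 120 162 162 121 121 117 120 121   8   8
   8  12]
230 [ -4   0  73  79  76  80  77  74  80 162 162  79  77  75  75  75  72  77
  74  79]
232 [  0  -1  79  76  74  78  75  75  76 150 146  80  76  74  78  74  79  77
  79  77]
234 [ -3   0   0   0  -3  -3   1   4   0 133 128   0  14   9  17  12  12  15
  16  10]
236 [ -3  -1   1  -1   1   1   0  -2   3 128 132  -3  11  11  14  11  12   8
  13  11]
238 [ -1   0   0  -4   0   0   1  -2  -1 128 128  -1   7  10  10  12  10  14
  14  10]
240 [  2  -3  -2   1  -1  -2  -3  -1   0 104 103   2  16  13  11  15  11  11
   9  14]
242 [ 0 -1  0  1 -1  0  0 -3 -2 87 83  0  6 12 14  9 10 10 11 13]
244 [-2 -5  3  0  0  0  0  0 -2 61 58 -1  7  7 13 10  9  7 15  9]
```

View pics/z1.png

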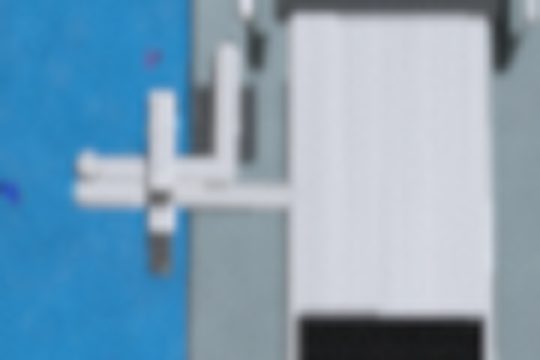

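View pics/z2.png

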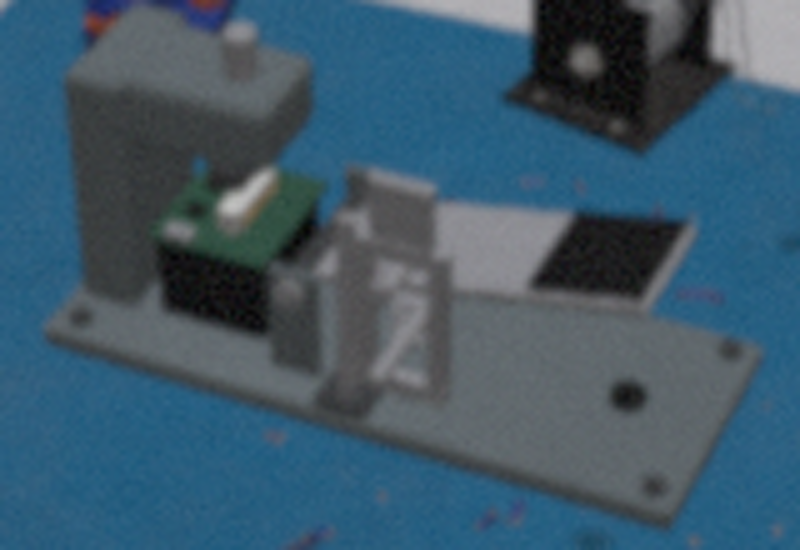

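```bash
python3 - <<'E'
from h import *
im=cv2.imread('pics/top0.png'); d=np.load('pics/top0.npy'); P=cloud('top',d); Z=P[...,2]
hsv=cv2.cvtColor(im,cv2.COLOR_BGR2HSV); g=hsv[...,1]<110
def rayz(u,v,z): return ray('top',u,v,z)[:2]
def fit(pts,ax):
    p=np.array(pts); 
    for _ in range(3):
        k=np.polyfit(p[:,ax],p[:,1-ax],1); r=abs(p[:,1-ax]-np.polyval(k,p[:,ax])); p=p[r<=max(.0015,2*r.std())]
    return k,len(p)
R=[];L=[]
for v in list(range(160,200))+list(range(255,292)):
    row=np.where(g[v,345:422])[0]+345
    L.append(rayz(row.min()-.5,v,.012)); R.append(rayz(row.max()+.5,v,.012))
kl,n=fit(L,0);kr,m=fit(R,0);print('base edges y=kx+b',kl,n,kr,m,np.degrees(np.arctan([kl[0],kr[0]])))
B=[];T=[]
for u in range(358,410):
    c=np.where(g[140:303,u])[0]+140
    B.append(rayz(u,c.max()+.5,.012))
print('base front x=ky+b',fit(B,1))
roi=np.zeros(Z.shape,bool); roi[120:205,360:412]=1
m=roi&(Z>.13)&(Z<.155); m=cv2.morphologyEx(m.astype(np.uint8),cv2.MORPH_OPEN,np.ones((5,5)))
v,u=np.nonzero(m); q=np.array([rayz(a,b,.14) for a,b in zip(u,v)],np.float32); print('col',cv2.minAreaRect(q))
# link: z>.15
roi[:]=0; roi[205:250,335:362]=1
m=roi&(Z>.15); v,u=np.nonzero(m); q=np.array([rayz(a,b,.162) for a,b in zip(u,v)],np.float32)
print('link top',q.mean(0),q.min(0),q.max(0),np.degrees(np.arctan(np.polyfit(q[:,0],q[:,1],1)[0])))
# pad
pm=np.zeros(Z.shape,bool); pm[245:285,368:405]=1; m=pm&(hsv[...,2]<70); v,u=np.nonzero(m)
q=np.array([rayz(a,b,.097) for a,b in zip(u,v)],np.float32); print('pad',cv2.minAreaRect(q), np.median(P[m],0))
# tray
m=np.zeros(Z.shape,bool); m[245:330,130:240]=1; m&=(hsv[...,1]<90)&(hsv[...,2]>70); m=cv2.morphologyEx(m.astype(np.uint8),cv2.MORPH_OPEN,np.ones((5,5)))
v,u=np.nonzero(m); q=np.array([rayz(a,b,.024) for a,b in zip(u,v)],np.float32); print('tray',cv2.minAreaRect(q))
E
```

```text
base edges y=kx+b [-0.04607037  0.02230475] 74 [-0.04423245 -0.10823235] 77 [-2.63777251 -2.53268191]
base front x=ky+b (array([0.05724307, 0.45704101]), 52)
col ((0.7175976037979126, -0.07642228901386261), (0.06784924119710922, 0.0979524776339531), 87.54586791992188)
link top [0.58251905 0.00434573] [5.6650054e-01 4.6195131e-04] [0.5980904  0.00759528] -1.2442264507521854
pad ((0.5122871398925781, -0.06565427780151367), (0.05642630159854889, 0.04770472273230553), 88.0436782836914) [ 0.51161693 -0.06484178  0.09538563]Traceback (most recent call last):
  File "<stdin>", line 32, in <module>
  File "<stdin>", line 4, in rayz
  File "h.py", line 8, in ray
    c,R,t=cam(n); o=-R.T@t; d=R.T@np.array([(u-c['cx'])/c['fx'],(v-c['cy'])/c['fy'],1]); return o+d*(z-o[2])/d[2]
          ~~~^^^
  File "h.py", line 6, in cam
    c=bot.calibration(n); R=cv2.Rodrigues(np.array(c['rvec'],float))[0]; return c,R,np.array(c['tvec'],float).ravel()
ValueError: time passes only in moves, steps and waits
```

```bash
cat >> h.py <<'E'
from functools import lru_cache
cam=lru_cache(None)(cam)
from scipy.spatial.transform import Rotation as Ro
def delta(pos,rpy):
    s=bot.sense(); A=Ro.from_euler('xyz',s['tool_rot'],degrees=True); B=Ro.from_euler('xyz',rpy,degrees=True)
    print('d',A.inv().apply(np.array(pos)-s['tcp_pos']).round(4),'rv',(A.inv()*B).as_rotvec(degrees=True).round(1))
E
python3 - <<'E'
from h import *
im=cv2.imread('pics/top0.png'); hsv=cv2.cvtColor(im,cv2.COLOR_BGR2HSV)
m=np.zeros((480,640),bool); m[245:330,130:240]=1; m&=(hsv[...,1]<90)&(hsv[...,2]>70); m=cv2.morphologyEx(m.astype(np.uint8),cv2.MORPH_OPEN,np.ones((5,5)))
v,u=np.nonzero(m); q=np.array([ray('top',a,b,.024)[:2] for a,b in zip(u,v)],np.float32); print('tray',cv2.minAreaRect(q))
delta([.5825,.0043,.23],[180,0,177.8])
E
```

```text
tray ((0.49226656556129456, 0.3352774679660797), (0.18266935646533966, 0.13026991486549377), 88.58930206298828)
d [-0.561   0.3929  0.0011] rv [ 0.1 -0.  18.2]
```

The rows are not in the units I measure in: shifts go in shares of 800 mm and turns go in shares of 90 degrees. I convert before sending: -0.561 m is -0.7013, 0.393 m is 0.4913, 18.2 degrees is 0.2022.

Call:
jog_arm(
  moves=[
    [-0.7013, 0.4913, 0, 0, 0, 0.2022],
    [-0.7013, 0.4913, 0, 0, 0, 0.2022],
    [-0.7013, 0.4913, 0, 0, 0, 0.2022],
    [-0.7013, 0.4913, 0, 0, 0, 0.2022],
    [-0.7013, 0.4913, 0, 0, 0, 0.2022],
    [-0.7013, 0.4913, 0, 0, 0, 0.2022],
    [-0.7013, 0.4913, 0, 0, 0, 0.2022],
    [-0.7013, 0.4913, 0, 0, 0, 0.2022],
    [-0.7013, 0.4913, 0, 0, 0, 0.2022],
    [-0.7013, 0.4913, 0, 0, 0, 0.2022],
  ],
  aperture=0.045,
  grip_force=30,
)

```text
refused: moves[0]: [-0.7013, 0.4913, 0, 0, 0, 0.2022] is not of type 'object' (schema: type "object"). Nothing was moved.
```

Nothing moved. I misread the format; it is a list of objects with named fields. Resending.

Call:
jog_arm(
  moves=[
    {"sx": -0.7013, "sy": 0.4913, "drz": 0.2022},
    {"sx": -0.7013, "sy": 0.4913, "drz": 0.2022},
    {"sx": -0.7013, "sy": 0.4913, "drz": 0.2022},
    {"sx": -0.7013, "sy": 0.4913, "drz": 0.2022},
    {"sx": -0.7013, "sy": 0.4913, "drz": 0.2022},
    {"sx": -0.7013, "sy": 0.4913, "drz": 0.2022},
    {"sx": -0.7013, "sy": 0.4913, "drz": 0.2022},
    {"sx": -0.7013, "sy": 0.4913, "drz": 0.2022},
    {"sx": -0.7013, "sy": 0.4913, "drz": 0.2022},
    {"sx": -0.7013, "sy": 0.4913, "drz": 0.2022},
  ],
  aperture=0.045,
  grip_force=30,
)

```text
time: 1.1
tcp_pos: [0.4604, -0.1462, 0.2312]
tool_rot: [180.0, -0.0, 177.8]
ft_force: [0.5, -0.7, -0.4]
opening: 0.0452
gripper_force: 0.0
```

```bash
python3 -c "
from h import *
delta([.5825,.0043,.23],[180,0,177.8])"
```

```text
d [-0.1164  0.1549  0.0012] rv [ 0. -0.  0.]
```

Converted, 0.155 m is 0.1938, -0.116 m is -0.145.

Call:
jog_arm(
  moves=[
    {"sx": -0.145, "sy": 0.1938},
    {"sx": -0.145, "sy": 0.1938},
    {"sx": -0.145, "sy": 0.1938},
    {"sx": -0.145, "sy": 0.1938},
    {"sx": -0.145, "sy": 0.1938},
    {"sx": -0.145, "sy": 0.1938},
    {"sx": -0.145, "sy": 0.1938},
  ],
)

```text
time: 1.8
tcp_pos: [0.581, 0.0017, 0.2312]
tool_rot: [-180.0, -0.0, 177.8]
ft_force: [-0.3, -0.2, -0.2]
opening: 0.0449
gripper_force: 0.0
```

```bash
python3 -c "
from h import *
delta([.5825,.0043,.133],[180,0,177.8])"
```

```text
d [-0.0014  0.0027  0.0982] rv [-0. -0.  0.]
```

Converted, 0.098 m is 0.1225, 0.09 m is 0.1125.

Call:
jog_arm(
  moves=[
    {"sx": -0.0018, "sy": 0.0034, "sz": 0.05},
    {"sx": -0.0018, "sy": 0.0034, "sz": 0.0875},
    {"sx": -0.0018, "sy": 0.0034, "sz": 0.1125},
    {"sx": -0.0018, "sy": 0.0034, "sz": 0.1225},
    {"sx": -0.0018, "sy": 0.0034, "sz": 0.1225},
  ],
)

```text
time: 2.3
tcp_pos: [0.5822, 0.004, 0.133]
tool_rot: [-180.0, -0.1, 177.8]
ft_force: [-0.2, 0.4, -0.5]
opening: 0.0447
gripper_force: 0.0
```

Call:
jog_arm(
  moves=[
    {},
    {},
    {},
    {},
    {},
    {},
  ],
  aperture=0,
  grip_force=40,
)

```text
time: 2.9
tcp_pos: [0.5837, 0.0049, 0.1347]
tool_rot: [-180.0, 0.1, 177.9]
ft_force: [-0.9, 0.3, 5.9]
opening: 0.0073
gripper_force: 42.8
```

```bash
python3 - <<'E'
from h import *
im,_=snap('side','s1'); cv2.imwrite('pics/s1c.png',cv2.resize(im[150:290,240:420,::-1],(720,560),interpolation=2))
E
```

```text
(no output)
```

View pics/s1c.png

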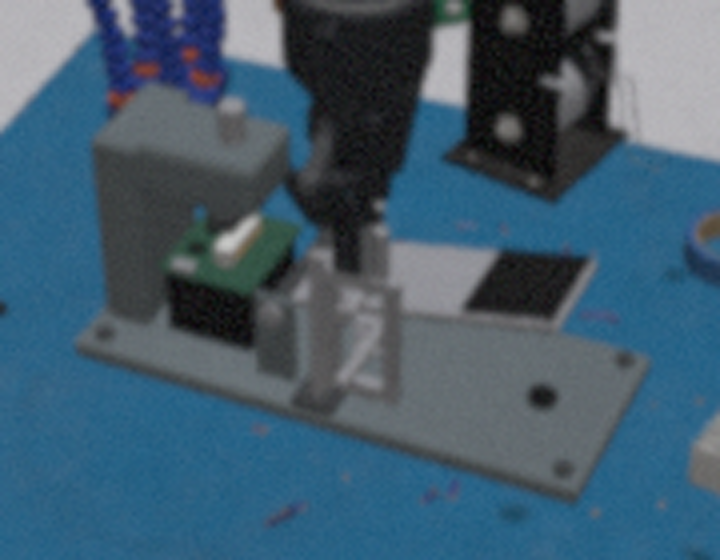

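The link is gripped by its tab (fingertips at ≈(355,260) in the crop), still sitting on the hook. Lift ~10 mm.

Converted, -0.011 m is -0.0138, -0.008 m is -0.01.

Call:
jog_arm(
  moves=[
    {"sz": -0.005},
    {"sz": -0.01},
    {"sz": -0.0138},
    {"sz": -0.0138},
    {"sz": -0.0138},
  ],
)

```text
time: 3.45
tcp_pos: [0.5829, 0.005, 0.1441]
tool_rot: [180.0, -0.0, 177.8]
ft_force: [0.0, 0.1, -1.9]
opening: 0.0073
gripper_force: 41.9
```

```bash
python3 - <<'E'
from h import *
im,d=snap('top','t1'); P=cloud('top',d); im,_=snap('side','s2'); cv2.imwrite('pics/s2c.png',cv2.resize(im[170:270,280:380,::-1],(600,600),interpolation=2))
E
```

```text
(no output)
```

View pics/s2c.png

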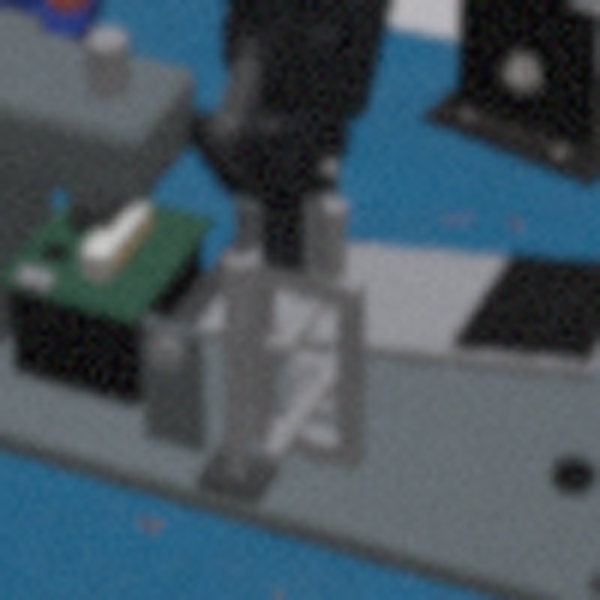

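The link hangs free, about 9.4 mm up, with the wrist carrying only its weight. Next: shift to +y.

Converted, 0.065 m is 0.0813, 0.06 m is 0.075.

Call:
jog_arm(
  moves=[
    {"sy": 0.0125},
    {"sy": 0.025},
    {"sy": 0.0375},
    {"sy": 0.05},
    {"sy": 0.0625},
    {"sy": 0.075},
    {"sy": 0.0813},
    {"sy": 0.0813},
  ],
)

```text
time: 4.35
tcp_pos: [0.5855, 0.0707, 0.1443]
tool_rot: [180.0, -0.0, 177.9]
ft_force: [-0.6, 0.5, -1.4]
opening: 0.0073
gripper_force: 41.8
```

Converted, 0.23 m is 0.2875, 0.17 m is 0.2125.

Call:
jog_arm(
  moves=[
    {"sz": -0.0625},
    {"sz": -0.125},
    {"sx": 0.0625, "sy": 0.0625, "sz": -0.1375},
    {"sx": 0.1125, "sy": 0.1125, "sz": -0.1375},
    {"sx": 0.1125, "sy": 0.1625, "sz": -0.1375},
    {"sx": 0.1125, "sy": 0.2125, "sz": -0.1375},
    {"sx": 0.1125, "sy": 0.2625, "sz": -0.1375},
    {"sx": 0.1125, "sy": 0.2875, "sz": -0.1375},
    {"sx": 0.1125, "sy": 0.2875, "sz": -0.1375},
    {"sx": 0.1125, "sy": 0.2875, "sz": -0.1375},
  ],
)

```text
time: 5.35
tcp_pos: [0.5042, 0.3029, 0.2541]
tool_rot: [-180.0, -0.0, 177.8]
ft_force: [-0.2, -0.9, -0.8]
opening: 0.0071
gripper_force: 41.8
```

```bash
python3 -c "
from h import *
delta([.492,.31,.24],[115,0,178.6])"
```

```text
d [0.0125 0.0066 0.0141] rv [-65.    0.4  -0.7]
```

Converted, 0.012 m is 0.015, 0.007 m is 0.0088, -65 degrees is -0.7222.

Call:
jog_arm(
  moves=[
    {"sx": 0.015, "sy": 0.0088, "drx": -0.0889},
    {"sx": 0.015, "sy": 0.0088, "drx": -0.1778},
    {"sx": 0.015, "sy": 0.0088, "drx": -0.2667},
    {"sx": 0.015, "sy": 0.0088, "drx": -0.3556},
    {"sx": 0.015, "sy": 0.0088, "drx": -0.4444},
    {"sx": 0.015, "sy": 0.0088, "drx": -0.5333},
    {"sx": 0.015, "sy": 0.0088, "drx": -0.6222},
    {"sx": 0.015, "sy": 0.0088, "drx": -0.7222, "dry": 0.0044, "drz": -0.0078},
    {"sx": 0.015, "sy": 0.0088, "drx": -0.7222, "dry": 0.0044, "drz": -0.0078},
    {"sx": 0.015, "sy": 0.0088, "drx": -0.7222, "dry": 0.0044, "drz": -0.0078},
  ],
)

```text
time: 6.35
tcp_pos: [0.4934, 0.3084, 0.2534]
tool_rot: [115.2, -0.1, 178.4]
ft_force: [1.3, 0.3, -0.9]
opening: 0.0076
gripper_force: 42.0
```

```bash
python3 -c "
from h import *
delta([.492,.319,.052],[115,0,178.6])
print(bot.sense()['q'].round(1))
snap('side','s3')"
```

```text
d [ 0.0014 -0.1778  0.0953] rv [-0.2  0.2 -0.1]
[  4.9  14.8  -0.8 -66.9 -77.7 -78.5]
```

View pics/s3.png

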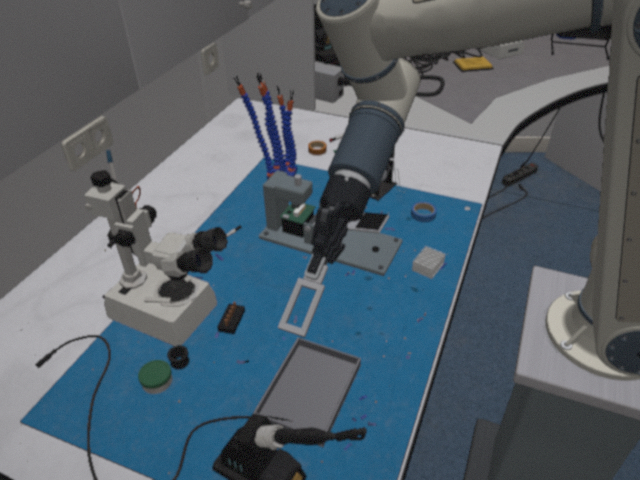

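The side view shows the link held, tilted, at about (302,305), above and short of the tray. I'll yaw 25° so the wrist stays clear of the press on the way down.

```bash
python3 -c "
from h import *
delta([.482,.315,.20],[115,0,153.6])"
```

```text
d [ 0.0114 -0.0473  0.0279] rv [ -0.1 -22.5  10.7]
```

Converted, -0.047 m is -0.0588, -0.03 m is -0.0375, -22.5 degrees is -0.25.

Call:
jog_arm(
  moves=[
    {"sx": 0.005, "sy": -0.0188, "sz": 0.0113, "dry": -0.0833, "drz": 0.0389},
    {"sx": 0.01, "sy": -0.0375, "sz": 0.0225, "dry": -0.1667, "drz": 0.0778},
    {"sx": 0.0143, "sy": -0.0588, "sz": 0.035, "dry": -0.25, "drz": 0.1189},
    {"sx": 0.0143, "sy": -0.0588, "sz": 0.035, "dry": -0.25, "drz": 0.1189},
    {"sx": 0.0143, "sy": -0.0588, "sz": 0.035, "dry": -0.25, "drz": 0.1189},
    {"sx": 0.0143, "sy": -0.0588, "sz": 0.035, "dry": -0.25, "drz": 0.1189},
  ],
)

```text
time: 7.0
tcp_pos: [0.4821, 0.3174, 0.2023]
tool_rot: [114.9, 0.1, 153.9]
ft_force: [0.7, 0.4, -1.1]
opening: 0.0073
gripper_force: 42.0
```

```bash
python3 -c "
from h import *
delta([.482,.315,.053],[115,0,153.6])"
```

```text
d [-0.0007 -0.1364  0.0609] rv [ 0.1 -0.2  0.2]
```

Converted, -0.136 m is -0.17, -0.134 m is -0.1675.

Call:
jog_arm(
  moves=[
    {"sy": -0.0338, "sz": 0.015},
    {"sy": -0.0688, "sz": 0.03},
    {"sy": -0.1, "sz": 0.045},
    {"sy": -0.125, "sz": 0.0563},
    {"sy": -0.1438, "sz": 0.065},
    {"sy": -0.1575, "sz": 0.0713},
    {"sy": -0.1675, "sz": 0.075},
    {"sy": -0.17, "sz": 0.0763},
    {"sy": -0.17, "sz": 0.0763},
  ],
)

```text
time: 7.9
tcp_pos: [0.4812, 0.3145, 0.051]
tool_rot: [115.0, -0.1, 153.7]
ft_force: [-0.5, -0.7, -0.6]
opening: 0.0076
gripper_force: 42.0
```

```bash
python3 -c "
from h import *
snap('side','s4');snap('top','t4')
a=cv2.imread('pics/s4.png')[280:460,220:400];b=cv2.imread('pics/t4.png')[220:340,120:320]
cv2.imwrite('pics/c4.png',np.hstack([cv2.resize(a,(360,360)),cv2.resize(b,(430,360))[:,:430]]))"
```

```text
(no output)
```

View pics/c4.png

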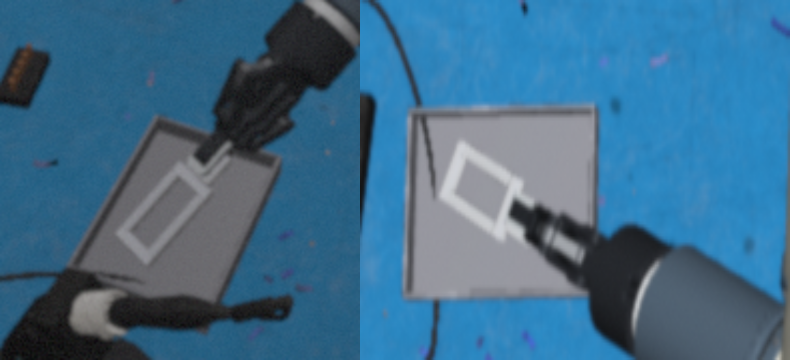

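Both views show the link above the tray, well inside its walls. Lower the last few mm and release.

Converted, -0.004 m is -0.005, -0.002 m is -0.0025.

Call:
jog_arm(
  moves=[
    {"sy": -0.0025, "sz": 0.0013},
    {"sy": -0.005, "sz": 0.0025},
    {"sy": -0.005, "sz": 0.0025},
  ],
)

```text
time: 8.3
tcp_pos: [0.4799, 0.3147, 0.0463]
tool_rot: [115.0, -0.1, 153.7]
ft_force: [-0.5, 0.1, -1.4]
opening: 0.0072
gripper_force: 42.0
```

Call:
jog_arm(
  moves=[
    {},
    {},
    {},
    {},
    {},
  ],
  aperture=0.026,
)

```text
time: 8.8
tcp_pos: [0.48, 0.3147, 0.0465]
tool_rot: [115.0, -0.1, 153.7]
ft_force: [-0.4, -0.3, -0.5]
opening: 0.0259
gripper_force: 0.3
```

Call:
jog_arm(
  moves=[
    {"sz": -0.0125},
    {"sz": -0.025},
    {"sz": -0.0375},
    {"sz": -0.05},
    {"sz": -0.075},
    {"sz": -0.1},
    {"sz": -0.125},
    {"sz": -0.125},
  ],
)

```text
time: 9.6
tcp_pos: [0.4397, 0.2317, 0.0898]
tool_rot: [115.0, -0.0, 153.6]
ft_force: [0.4, 0.0, -0.0]
opening: 0.0259
gripper_force: 0.0
```

```bash
python3 -c "
from h import *
snap('side','s5');_,d=snap('top','t5')
a=cv2.imread('pics/s5.png')[280:460,220:400];b=cv2.imread('pics/t5.png')[220:340,120:320]
cv2.imwrite('pics/c5.png',np.hstack([cv2.resize(a,(360,360)),cv2.resize(b,(430,360))]))"
```

```text
(no output)
```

View pics/c5.png

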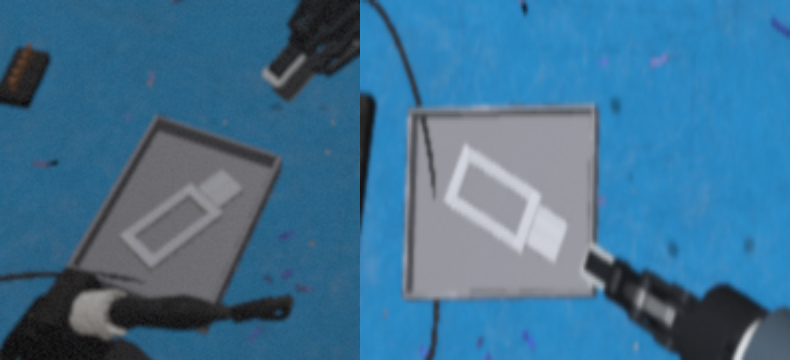

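The link lies flat inside the tray. Raise, straighten the tool, close the fingers.

Converted, 0.135 m is 0.1688, 0.09 m is 0.1125.

Call:
jog_arm(
  moves=[
    {"sy": 0.0563, "sz": -0.025},
    {"sy": 0.1125, "sz": -0.0525},
    {"sy": 0.1688, "sz": -0.0788},
    {"sy": 0.1688, "sz": -0.0788},
    {"sy": 0.1688, "sz": -0.0788},
  ],
  aperture=0,
  grip_force=40,
)

```text
time: 10.2
tcp_pos: [0.4401, 0.234, 0.2391]
tool_rot: [114.9, 0.0, 153.8]
ft_force: [-0.1, -0.7, -1.0]
opening: -0.0001
gripper_force: 0.0
```

```bash
python3 -c "
from h import *
delta([.47,.16,.24],[180,0,177.4])"
```

```text
d [-0.0595 -0.0216 -0.0486] rv [ 64.1  13.5 -21. ]
```

Converted, -0.0595 m is -0.0744, -0.0486 m is -0.0608, 64.1 degrees is 0.7122.

Call:
jog_arm(
  moves=[
    {"sx": -0.0744, "sy": -0.027, "sz": -0.0608, "drx": 0.7122, "dry": 0.15, "drz": -0.2333},
    {"sx": -0.0744, "sy": -0.027, "sz": -0.0608, "drx": 0.7122, "dry": 0.15, "drz": -0.2333},
    {"sx": -0.0744, "sy": -0.027, "sz": -0.0608, "drx": 0.7122, "dry": 0.15, "drz": -0.2333},
    {"sx": -0.0744, "sy": -0.027, "sz": -0.0608, "drx": 0.7122, "dry": 0.15, "drz": -0.2333},
    {"sx": -0.0744, "sy": -0.027, "sz": -0.0608, "drx": 0.7122, "dry": 0.15, "drz": -0.2333},
    {"sx": -0.0744, "sy": -0.027, "sz": -0.0608, "drx": 0.7122, "dry": 0.15, "drz": -0.2333},
    {"sx": -0.0744, "sy": -0.027, "sz": -0.0608, "drx": 0.7122, "dry": 0.15, "drz": -0.2333},
    {"sx": -0.0744, "sy": -0.027, "sz": -0.0608, "drx": 0.7122, "dry": 0.15, "drz": -0.2333},
    {"sx": -0.0744, "sy": -0.027, "sz": -0.0608, "drx": 0.7122, "dry": 0.15, "drz": -0.2333},
    {"sx": -0.0744, "sy": -0.027, "sz": -0.0608, "drx": 0.7122, "dry": 0.15, "drz": -0.2333},
  ],
)

```text
time: 11.2
tcp_pos: [0.4691, 0.16, 0.2354]
tool_rot: [-179.9, -0.6, 177.5]
ft_force: [-0.1, 0.0, -0.3]
opening: -0.0003
gripper_force: 0.0
```

```bash
python3 -c "
from h import *
delta([.506,-.066,.2],[180,0,177.4])"
```

```text
d [-0.0472 -0.2241  0.0354] rv [-0.1 -0.6  0.1]
```

Converted, -0.224 m is -0.28, -0.047 m is -0.0588, -0.6 degrees is -0.0067.

Call:
jog_arm(
  moves=[
    {"sx": -0.0588, "sy": -0.28, "sz": 0.0438, "dry": -0.0067},
    {"sx": -0.0588, "sy": -0.28, "sz": 0.0438, "dry": -0.0067},
    {"sx": -0.0588, "sy": -0.28, "sz": 0.0438, "dry": -0.0067},
    {"sx": -0.0588, "sy": -0.28, "sz": 0.0438, "dry": -0.0067},
    {"sx": -0.0588, "sy": -0.28, "sz": 0.0438, "dry": -0.0067},
    {"sx": -0.0588, "sy": -0.28, "sz": 0.0438, "dry": -0.0067},
    {"sx": -0.0588, "sy": -0.28, "sz": 0.0438, "dry": -0.0067},
    {"sx": -0.0588, "sy": -0.28, "sz": 0.0438, "dry": -0.0067},
  ],
)

```text
time: 12.0
tcp_pos: [0.506, -0.0666, 0.2032]
tool_rot: [180.0, 0.3, 177.3]
ft_force: [1.0, 0.3, 0.3]
opening: 0.0001
gripper_force: 0.0
```

```bash
python3 -c "
from h import *
delta([.506,-.066,.1],[180,0,177.4])"
```

```text
d [0.0007 0.0006 0.1032] rv [ 0.   0.3 -0.1]
```

Converted, 0.153 m is 0.1913, 0.04 m is 0.05.

Call:
jog_arm(
  moves=[
    {"sz": 0.05},
    {"sz": 0.1},
    {"sz": 0.125},
    {"sz": 0.1375},
    {"sz": 0.15},
    {"sz": 0.1625},
    {"sz": 0.175},
    {"sz": 0.1838},
    {"sz": 0.1913},
    {"sz": 0.1913},
  ],
)

```text
time: 13.0
tcp_pos: [0.5079, -0.0665, 0.0507]
tool_rot: [180.0, 0.4, 177.4]
ft_force: [-3.8, 3.3, 7.4]
opening: -0.0001
gripper_force: 3.8
```

Call:
jog_arm(
  moves=[
    {"sz": 0.0038},
    {"sz": 0.0075},
    {"sz": 0.0113},
    {"sz": 0.0113},
    {"sz": 0.0113},
  ],
)

```text
time: 13.5
tcp_pos: [0.5087, -0.0666, 0.0426]
tool_rot: [180.0, 0.5, 177.4]
ft_force: [-2.0, 0.8, 8.2]
opening: -0.0001
gripper_force: 4.3
```

Converted, 0.004 m is 0.005, 0.002 m is 0.0025.

Call:
jog_arm(
  moves=[
    {"sz": 0.0025},
    {"sz": 0.005},
    {"sz": 0.005},
  ],
)

```text
time: 13.8
tcp_pos: [0.5091, -0.0666, 0.04]
tool_rot: [-180.0, 0.6, 177.4]
ft_force: [-7.1, 2.0, 17.6]
opening: 0.0002
gripper_force: 9.5
```

Call:
jog_arm(
  moves=[
    {"sz": 0.0025},
    {"sz": 0.0025},
  ],
)

```text
time: 14.0
tcp_pos: [0.5093, -0.0666, 0.0394]
tool_rot: [-180.0, 0.6, 177.4]
ft_force: [-11.4, 3.9, 29.2]
opening: 0.0
gripper_force: 15.5
```

Force rose from 8 to 29 N within 0.6 mm: that's the stop. Release upward.

Converted, -0.18 m is -0.225, -0.15 m is -0.1875.

Call:
jog_arm(
  moves=[
    {"sz": -0.0125},
    {"sz": -0.025},
    {"sz": -0.0375},
    {"sz": -0.0563},
    {"sz": -0.075},
    {"sz": -0.1},
    {"sz": -0.1375},
    {"sz": -0.1875},
    {"sz": -0.225},
    {"sz": -0.225},
  ],
)

```text
time: 15.0
tcp_pos: [0.5094, -0.0668, 0.2203]
tool_rot: [180.0, 1.0, 177.4]
ft_force: [-0.1, 1.3, -0.2]
opening: -0.0
gripper_force: 0.0
```

Call:
jog_arm(
  moves=[
    {"sx": 0.0625},
    {"sx": 0.125},
    {"sx": 0.1875, "sy": 0.05},
    {"sx": 0.1875, "sy": 0.1},
    {"sx": 0.1875, "sy": 0.15},
    {"sx": 0.1875, "sy": 0.1875},
    {"sx": 0.1875, "sy": 0.1875},
    {"sx": 0.1875, "sy": 0.1875},
  ],
)

```text
time: 15.8
tcp_pos: [0.3634, 0.0906, 0.214]
tool_rot: [180.0, 0.3, 177.4]
ft_force: [-0.8, -0.9, -0.3]
opening: 0.0003
gripper_force: 0.0
```

```bash
python3 - <<'E'
from h import *
_,d=snap('top','t6'); snap('side','s6'); P=cloud('top',d)
P0=cloud('top',np.load('pics/top0.npy'))
for (u,v) in [(385,265),(385,240),(385,278)]:
    print(np.median(P0[v-3:v+4,u-5:u+6,2]).round(4),np.median(P[v-3:v+4,u-5:u+6,2]).round(4))
a=cv2.imread('pics/s6.png')[150:290,240:440];b=cv2.imread('pics/t6.png')[130:370,120:500]
cv2.imwrite('pics/c6.png',np.vstack([cv2.resize(np.hstack([a,cv2.imread('pics/side0.png')[150:290,240:440]]),(800,280)),cv2.resize(b,(500,316))[:,:].copy() if 0 else cv2.copyMakeBorder(cv2.resize(b,(500,316)),0,0,0,300,0)]))
E
```

```text
0.0954 0.0953
0.0805 0.0809
0.0983 0.0987
```

View pics/c6.png

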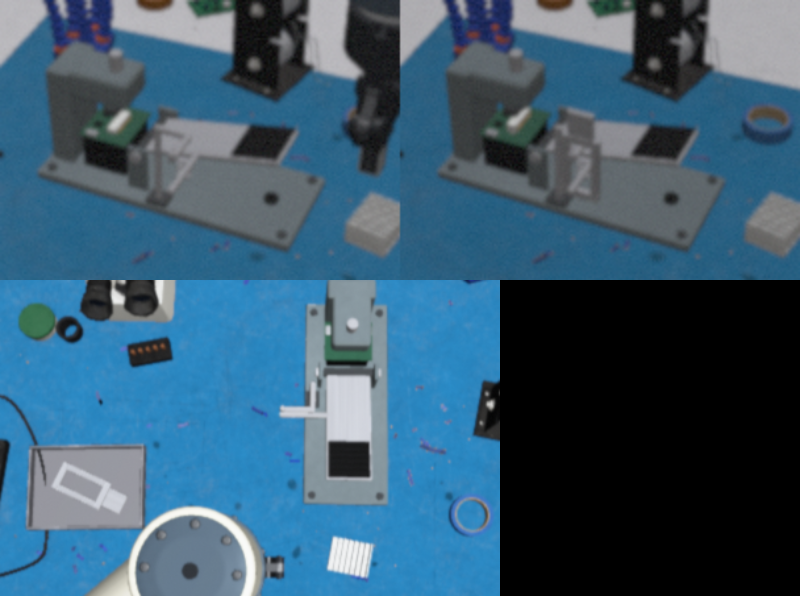

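Pedal is back up, link in the tray, bystanders unmoved. Check the connector height numerically (side view, before vs. after).

```bash
python3 - <<'E'
from h import *
for f in('side0','s5','s6'):
    im=cv2.imread(f'pics/{f}.png')[200:225,285:312]; h=cv2.cvtColor(im,cv2.COLOR_BGR2HSV)
    m=(h[...,1]<70)&(h[...,2]>150); v,u=np.nonzero(m); print(f,m.sum(),v.min()+200,v.max()+200,v.mean()+200,u.mean()+285)
    P=cloud('side',np.load(f'pics/{f}.npy'))[200:225,285:312]; print(np.median(P[m],0),np.percentile(P[m][:,2],90))
E
```

```text
side0 30 205 212 208.9 298.4
[ 0.6908109  -0.06685587  0.072627  ] 0.07476261919745128
s5 36 205 212 208.80555555555554 298.52777777777777
[ 0.69052158 -0.06831741  0.07197745] 0.07427677859555211
s6 50 205 214 209.96 298.78
[ 0.69200116 -0.07342456  0.06661092] 0.06855740918062936
```

The connector has dropped by 6 mm, so it is seated.

```bash
python3 -c "
from workcell import bot
print(bot.job_done())"
```

```text
the job is handed in; nothing more can be done
None
```

The job is handed in at about 16 s: the link lies flat in the tray, the pedal went down to its stop and came fully back up, the connector measured about 6 mm lower (seated), and the heatsink, tip box and tape look unmoved.

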